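# Feed the firewood into the jiko and bar the fuel shelf

### The arm

A 7-joint arm with a two-finger parallel gripper is mounted at the origin on the work surface. World frame = base frame: x ahead of the robot, y to its left, z up, the work surface at z = 0. Lengths are in m, angles in degrees, forces in N, time in s.
With the tool pointing down it reaches from about 0.35 to 0.775 m from the base axis. Payload 3.1 kg.
Tool frame: the origin (TCP) lies on the centre line of the jaws, within the pads' length; the fingertips stand 17 mm ahead of it and the grasp point (between the pads) lies 2 mm behind it (robot.tip_reach is the distance from the TCP to the fingertips, in m); z points along the fingers, y is the line along which they close (so a half turn about z gives the same grasp; the last joint's range is limited). The gripper opens to 85 mm and grips with 20 to 120 N. Pads are 22 mm wide; open, the fingers measure 114 mm over their backs; the gripper's body (76 mm by 85 mm) begins 54 mm behind the grasp point. The pads swing forward as they close: fully open they stand 13 mm farther back than shut.
Start: joints at [-68.566, 17.813, 0.802, 86.603, -0.252, 75.585, -1.558], TCP at [0.222, 0.503, 0.248] pointing down, gripper open.
Joint ranges: [-154.91, 154.91], [-16.99, 109.72], [-72.82, 74.43], [7.12, 147.25], [-82.49, 262.49], [11.32, 116.49], [-174.64, 174.64]. Speed limits (degrees/s): [159.86, 159.86, 180, 180, 180, 180, 180].

### API

Orientations are given as [roll, pitch, yaw] about the fixed x, y, z axes, in that order (R = Rz(yaw) Ry(pitch) Rx(roll)).
In Python, from station import robot, fingers, vision, workorder, recognise gives the robot as it stands. Calls block until the motion is done:
- robot.move_to(position, orientation): joint-space move of the TCP to a pose.
- robot.line_to(position, orientation=None, velocity=0.15, f_stop=None): straight line of the TCP; orientation=None keeps the orientation; velocity is the mean speed in m/s. With f_stop (N) it stops when the force on the tool has changed by that much, and returns True; else False.
- robot.move_j(angles): joint-space move.
- fingers.gripper_to(opening, force=None): opening from 0.0 (shut) to 1.0 (fully open); force is the grip in N (None keeps the last); returns when the fingers have stopped.
- robot.pause(seconds).
- robot.inverse_kinematics(position, orientation): joint angles nearest the present ones, or None.
- vision.grab_frame(name): name is "side" or "top"; returns the picture (384x512x3 uint8, red, green, blue); there is no depth.
- vision.calibration(name): a dict with "mtx" (3x3 intrinsics, pixels), "extrinsics" (4x4, takes a point from world to camera coordinates). Camera axes: x right, y up, looking along -z (the intrinsics and any distortion apply to the point x, -y, -z); pixel columns grow to the right and rows downward; lengths in m; the calibration is good to about 2 mm. A picture is of the moment at which its call begins. calibration takes no time and is no camera call.
A pose or a line that the arm cannot do raises robot.PlanningError and nothing moves.
- workorder.close_job(): hands the job in; it is judged then, once.
Trained networks look in the newest picture that a camera, given by its name, has taken for a name from the list of things; names that differ only in an ending like _2 or _b are one class to them, and where a whole thing is asked for, a point or a joint stands for the part that bears it (a point fixed in the world has none). Each returns a list of dicts, best first, with "p" (0 to 1); they miss things now and then, are a little off and sometimes report something else, mostly with a low value. They report only what shows in the picture. A call takes as long as a camera call.
- recognise(label, camera): "rect" ([centre column, centre row, width, height] in pixels, round what is visible of it).
Readings, each from a call of its own:
- robot.current_time_s(): time.
- robot.current_joint_positions(): joint angles.
- robot.current_dq(): joint speeds.
- robot.current_joint_torque(): joint torques, N m.
- robot.current_tool_pos(): TCP position.
- robot.current_eef_rot(): TCP orientation.
- robot.current_contact_force(): force on the tool from outside, world axes, zero at the start.
- robot.current_torque(): the same for the moment, N m.
- robot.current_finger_gap(): opening from 0.0 (shut) to 1.0 (fully open).
- robot.current_gripper_force(): force on a finger pad.
Only numpy, scipy, OpenCV 4.12 (cv2) and the standard library are available. Lean on these libraries where they do the work, as an engineer would, in place of code of your own. Each camera call takes 0.05 s, during which the arm holds its last target. There are 200 camera calls.

### The job

Get the jiko ready to light: draw the steel rod right out of both eyelets of the fuel shelf, then slide every firewood stick end-first under the lintel into the mouth, lying flat on the shelf with its outer end inside the line of the eyelets. When all the sticks are in, put the rod back through both eyelets and push it home until its handle meets the ear, let go, and leave the pan, turner, clip and plates where they are.

Things in the scene. Friction and masses are not known exactly. Their poses are not given: they have to be found in the camera images.
- jiko: Fixed square steel wood stove, 220 (x) by 200 (y) by 180 mm high. Origin: centre of its underside; x points inward (mouth to back), z up. Its -x face (x = -110) has the mouth. Behind it is a firebox as wide as the mouth, open above, back wall at x = 70. A flat shelf (top z = 60, y -87 to 87) runs from the mouth out to x = -240; beside and before it is only the sheet, z = 0
- mouth (a point): Middle of the lower edge of the jiko's mouth, jiko (-110, 0, 60), axes as the jiko's. The mouth is 156 mm wide (y -78 to 78); the lintel, 20 mm deep, hangs 45 mm over the shelf; above it the face goes straight up to z = 180
- eyelet_near (a point): Centre of the 14 mm round eyelet in the near ear, jiko (-225, -83, 74), axis along jiko y. The ears are upright plates at the shelf's outer end, 34 mm wide in x (-242 to -208), 8 mm thick in y (79 to 87 off the middle), tops at z = 94
- eyelet_far (a point): Centre of the same eyelet in the far ear, jiko (-225, 83, 74)
- rod: Loose steel rod, about 0.33 kg. Origin: middle of its square handle, 90 (x -45 to 45) by 20 by 20 mm; a coaxial round shaft 8 mm thick runs from the handle to x = 242, last 8 mm tapered; centre of mass x = 31. Starts loosely through both eyelets, x along jiko +y, handle at the near ear (-y side), origin near jiko (-225, -136, 72). It goes back the same way
- rod_tip (a point): Tip of the rod's shaft, 242 mm from its origin along its x; axes as the rod's
- stick1: Loose firewood stick, square-sawn, 160 (x) by 20 by 20 mm, about 50 g. Origin: its middle, x along its length, ends alike. Two to four sticks are present, lying on the carton in places 58 mm apart, one end towards the robot; up to four fit side by side in the mouth
- stick2: Firewood stick like stick1 (may be absent)
- stick3: Firewood stick like stick1 (may be absent)
- stick4: Firewood stick like stick1 (may be absent)
- carton: Fixed flat piece of cardboard, 210 (x) by 270 (y) by 4 mm thick, on which the sticks start, along its x. Origin: centre of its underside
- pan: Loose aluminium chapati pan, 220 mm across, 22 mm high, flat handle to its +x out to 245 mm, on the sheet to the jiko's right. Bystander. Origin: centre of its underside
- turner: Loose flat turner, steel blade and black handle, 285 mm long, on the sheet at the far left. Bystander. Origin on the underside of its handle
- clip: Loose steel food clip, 110 by 44 by 31 mm, on the sheet at the right. Bystander. Origin: centre of its underside
- plate1: Enamel plate, 200 mm across, upright in a slot of a fixed grey plastic rack 200 by 110 mm at the far left, behind the sticks. Bystander. Origin: its centre, 112 mm up
- plate2: Second enamel plate, like plate1, in the next slot but one

How it is judged (in metres and radians):
On the way, in this order (a step that is already met when the one before it is completed fails the run):
1. the rod is drawn out of both eyelets ((y of rod_tip in the frame of jiko below -0.09 m or x of rod_tip in the frame of jiko below -0.25 m or z of rod_tip in the frame of jiko above 0.12 m)), for 0.2 s.
2. every stick lies in the mouth, inside the line of the eyelets, the rod still out (x of stick1 in the frame of jiko between -0.145 and 0 m and y of stick1 in the frame of jiko between -0.078 and 0.078 m and z of stick1 in the frame of jiko between 0.06 and 0.1 m and angle between the x axis of each of stick1, stick2, stick3, stick4 and the x axis of jiko, either way round below 0.35 rad and x of stick2 in the frame of jiko between -0.145 and 0 m and y of stick2 in the frame of jiko between -0.078 and 0.078 m and z of stick2 in the frame of jiko between 0.06 and 0.1 m and x of stick3 in the frame of jiko between -0.145 and 0 m and y of stick3 in the frame of jiko between -0.078 and 0.078 m and z of stick3 in the frame of jiko between 0.06 and 0.1 m and x of stick4 in the frame of jiko between -0.145 and 0 m and y of stick4 in the frame of jiko between -0.078 and 0.078 m and z of stick4 in the frame of jiko between 0.06 and 0.1 m and (y of rod_tip in the frame of jiko below -0.09 m or x of rod_tip in the frame of jiko below -0.25 m or z of rod_tip in the frame of jiko above 0.12 m)), for 0.2 s.
At the end, for the whole second after the job is handed in: Every stick lies flat on the shelf under the lintel, within 0.35 rad of straight in, its middle at most 145 mm out from the jiko's centre (outer end inside the rod); rod through both eyelets, tip 4 mm or more past the far ear, handle within 15 mm of the near ear; all released, at rest (x of stick1 in the frame of jiko between -0.145 and 0 m and y of stick1 in the frame of jiko between -0.078 and 0.078 m and z of stick1 in the frame of jiko between 0.06 and 0.1 m and angle between the x axis of each of stick1, stick2, stick3, stick4 and the x axis of jiko, either way round below 0.35 rad and x of stick2 in the frame of jiko between -0.145 and 0 m and y of stick2 in the frame of jiko between -0.078 and 0.078 m and z of stick2 in the frame of jiko between 0.06 and 0.1 m and x of stick3 in the frame of jiko between -0.145 and 0 m and y of stick3 in the frame of jiko between -0.078 and 0.078 m and z of stick3 in the frame of jiko between 0.06 and 0.1 m and x of stick4 in the frame of jiko between -0.145 and 0 m and y of stick4 in the frame of jiko between -0.078 and 0.078 m and z of stick4 in the frame of jiko between 0.06 and 0.1 m and x of rod_tip in the frame of jiko between -0.24 and -0.21 m and z of rod_tip in the frame of jiko between 0.06 and 0.088 m and y of rod_tip in the frame of jiko above 0.091 m and y of rod in the frame of jiko above -0.147 m and x of rod in the frame of jiko between -0.245 and -0.205 m and z of rod in the frame of jiko between 0.055 and 0.093 m and linear speed of each of stick1, stick2, stick3, stick4, rod below 0.02 m/s); the robot touches nothing.
It fails at once if pan, turner, clip or a plate moved by more than 30 mm (distance of any of pan, turner, clip, plate1, plate2 from where it was at the start of the episode above 0.03 m).
Of stick1, stick2, stick3, stick4 only 2 to 4 are there at a start; the rules pass over those that are not, and their reading is None.
At some moment in a run one of stick1, stick2, stick3, stick4, rod may be knocked a few centimetres aside while the robot is not near it.
Once in a run the grip may slacken for a moment while it holds something.
It also fails if it takes over 210 s, if anything falls off the work surface, if the arm or the gripper's body presses on something with over 40 N, if the wrist force passes 120 N, or if a joint passes its speed limit or range.

## Working session

There is one attempt and no reset: what is moved stays moved. The work goes in short steps, each a Python script; the robot and the scene stay as the last script left them, time stands still between calls to the robot, and variables do not carry over. Pictures are saved under pics/ and viewed, at most 14 in all, crops included, and the job is handed in when it is done.

```bash
ls; mkdir -p pics
python3 - <<'E'
from station import robot, fingers, vision, workorder, recognise
import cv2
for n in("side","top"):
    f=vision.grab_frame(n); cv2.imwrite(f"pics/{n}0.png",cv2.cvtColor(f,cv2.COLOR_RGB2BGR))
    c=vision.calibration(n); print(n,c)
    for l in("jiko","rod","stick1","carton","pan","clip"):
        print(l,[( [round(float(x)) for x in d["rect"]],round(d["p"],2)) for d in recognise(l,n)][:6])
print(robot.current_time_s(),robot.current_eef_rot())
E
```

```text
pics
side {'mtx': array([[348.5927139 ,   0.        , 251.87852944],
       [  0.        , 348.5927139 , 188.24642784],
       [  0.        ,   0.        ,   1.        ]]), 'extrinsics': array([[ 0.85729978, -0.51467783, -0.01199238, -0.52378288],
       [ 0.311689  ,  0.5003593 ,  0.80776886, -0.24105702],
       [-0.40974023, -0.69623796,  0.58937734, -1.01491422],
       [ 0.        ,  0.        ,  0.        ,  1.        ]])}
jiko [([276, 181, 116, 84], 0.84)]
rod [([235, 212, 28, 53], 0.75)]
stick1 [([172, 169, 34, 22], 0.8), ([178, 176, 30, 22], 0.66), ([159, 166, 27, 21], 0.65)]
carton [([175, 176, 81, 45], 0.96), ([234, 207, 26, 55], 0.22)]
pan [([358, 264, 104, 58], 0.79)]
clip [([352, 314, 49, 30], 0.73), ([250, 135, 33, 44], 0.18)]
top {'mtx': array([[470.44191264,   0.        , 243.33584645],
       [  0.        , 470.44191264, 189.58471243],
       [  0.        ,   0.        ,   1.        ]]), 'extrinsics': array([[-0.12012798, -0.9927432 , -0.00549638,  0.01206975],
       [ 0.96566487, -0.11813238,  0.2313787 , -0.59681277],
       [-0.23034893,  0.0224874 ,  0.97284823, -1.67365529],
       [ 0.        ,  0.        ,  0.        ,  1.        ]])}
jiko [([242, 166, 76, 111], 0.77)]
rod [([268, 219, 27, 11], 0.56)]
stick1 [([153, 242, 30, 40], 0.67), ([125, 256, 26, 37], 0.57)]
carton [([148, 244, 87, 86], 0.95)]
pan [([330, 141, 61, 87], 0.96)]
clip [([241, 166, 64, 110], 0.66), ([365, 182, 15, 27], 0.55)]
0.7 [1.79994092e+02 5.20972449e-04 1.56185489e+02]
```

Run:
```python
import cv2
a=cv2.imread("pics/top0.png"); b=cv2.imread("pics/side0.png")
cv2.imwrite("pics/topz.png",cv2.resize(a[90:310,90:390],None,fx=2.6,fy=2.6,interpolation=cv2.INTER_CUBIC))
cv2.imwrite("pics/sidez.png",cv2.resize(b[110:310,110:390],None,fx=2.8,fy=2.8,interpolation=cv2.INTER_CUBIC))
```

```text
(no output)
```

View pics/topz.png

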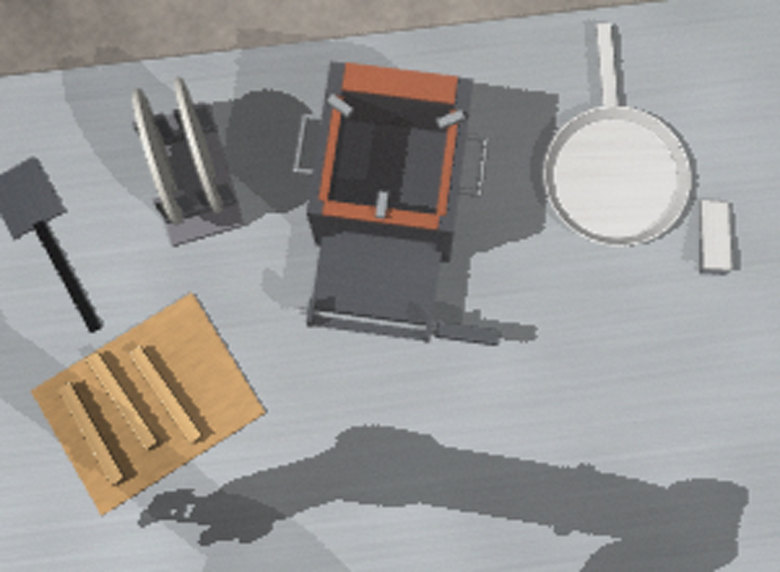

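View pics/sidez.png

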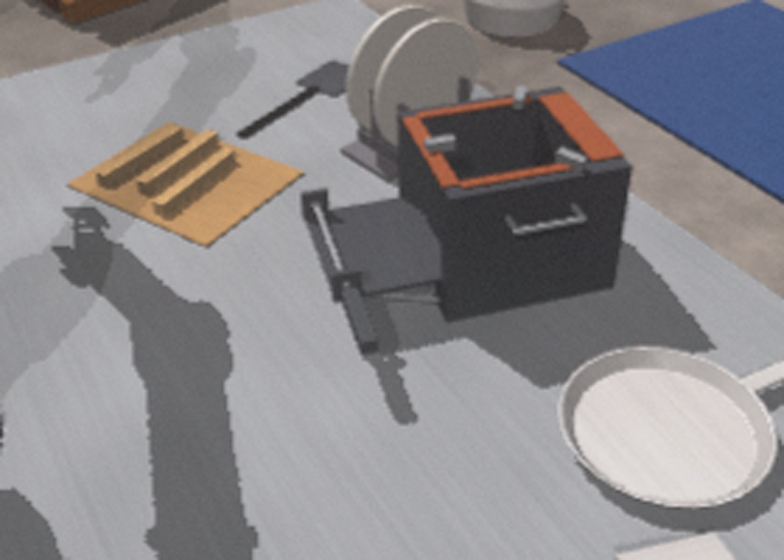

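The top view shows three sticks on the carton (zoom ~(92,433), (124,402), (168,395)), the rod handle at (468,334) right of the near ear, and the bystanders clear of the work area. I'll fit the jiko, rod and stick poses from picked points.

```bash
cat > geo.py <<'E'
import numpy as np, cv2
from scipy.optimize import least_squares
from station import robot, fingers, vision, workorder, recognise
CAL={n:vision.calibration(n) for n in("side","top")}
def proj(n,P):
    c=CAL[n]; P=np.atleast_2d(P)
    q=P@c["extrinsics"][:3,:3].T+c["extrinsics"][:3,3]
    q=q*[1,-1,-1]
    u=q@c["mtx"].T
    return u[:,:2]/u[:,2:]
def unproj(n,uv,z):
    c=CAL[n];R=c["extrinsics"][:3,:3];t=c["extrinsics"][:3,3]
    o=-R.T@t; d=R.T@(np.linalg.inv(c["mtx"])@[uv[0],uv[1],1]*[1,-1,-1])
    return o+d*(z-o[2])/d[2]
def T(pose,P):
    x,y,a=pose; c,s=np.cos(a),np.sin(a); P=np.atleast_2d(P).astype(float)
    return np.c_[x+c*P[:,0]-s*P[:,1],y+s*P[:,0]+c*P[:,1],P[:,2]]
def lines(n,img,segs,col,crop,k):
    for a,b in segs:
        p=(proj(n,[a,b])-np.array(crop)+.5)*k-.5
        cv2.line(img,*[tuple(int(round(v*8)) for v in q) for q in p],col,1,cv2.LINE_AA,3)
E
cat > fit.py <<'E'
from geo import *
zt=lambda p:np.array(p)/2.6+90; zs=lambda p:np.array(p)/2.8+110
pts=[("top",(308,207),(-110,100,180)),("top",(330,62),(110,100,180)),("top",(474,80),(110,-100,180)),
("top",(307,325),(-242,87,94)),("top",(430,341),(-242,-87,94)),
("side",(447,192),(-110,-100,180)),("side",(632,165),(110,-100,180)),("side",(447,320),(-110,-100,0)),("side",(616,288),(110,-100,0)),("side",(400,107),(-110,100,180)),("side",(303,192),(-242,87,94)),("side",(332,255),(-242,-87,94))]
def res(p):
    return np.array([proj(n,T(p,np.array(w)/1e3))[0]-(zt(u) if n=="top" else zs(u)) for n,u,w in pts])
s=least_squares(lambda p:res(p).ravel(),[.65,0,-.1],loss="soft_l1")
J=s.x; print("jiko",J[:2],np.degrees(J[2])); print(np.round(res(J),1).tolist())
st=[]
for a,b in(((65,387),(118,480)),((95,357),(152,445)),((138,350),(194,438))):
    A,B=[unproj("top",zt(q),.024) for q in(a,b)]
    d=A-B; m=(A+B)/2; st.append((*m[:2],np.arctan2(d[1],d[0]))); print("stick",m,np.degrees(st[-1][2]),np.linalg.norm(d))
def box(pose,x0,x1,y0,y1,z0,z1):
    c=[T(pose,[[x,y,z]])[0]/1 for x in(x0,x1) for y in(y0,y1) for z in(z0,z1)]
    return [(c[i],c[j]) for i in range(8) for j in range(i) if bin(i^j).count("1")==1]
mm=lambda *v:[q/1e3 for q in v]
segs=box(J,*mm(-110,110,-100,100,0,180))+box(J,*mm(-242,-208,79,87,60,94))+box(J,*mm(-242,-208,-87,-79,60,94))
segs+=box(J,*mm(-235,-215,-181,-91,62,82))
ss=sum([box(p,*mm(-80,80,-10,10,4,24)) for p in st],[])
for n,c0,k in(("top",90,2.6),("side",110,2.8)):
    im=cv2.imread(f"pics/{n}z.png"); c=(c0,c0)
    lines(n,im,segs,(0,255,0),c,k); lines(n,im,ss,(255,0,0),c,k); cv2.imwrite(f"pics/{n}o.png",im)
np.savez("scene.npz",J=J,st=st)
E
python3 fit.py
```

```text
jiko [ 0.72963307 -0.0669027 ] -14.973968603494425
[[-0.7, 1.4], [0.4, -1.0], [0.1, -0.7], [-0.7, -2.2], [-0.2, -1.7], [0.6, 2.1], [0.3, 0.2], [-0.4, 0.6], [-0.7, -0.3], [-0.8, 1.1], [-0.9, -0.6], [-0.2, 6.9]]
stick [0.40567995 0.40209963 0.024     ] 25.394556437840787 0.15516758855256002
stick [0.44620016 0.35385291 0.024     ] 28.099001437963675 0.15338056479089388
stick [0.44885133 0.29282643 0.024     ] 27.30737836488031 0.15230100902061272
```

View pics/topo.png

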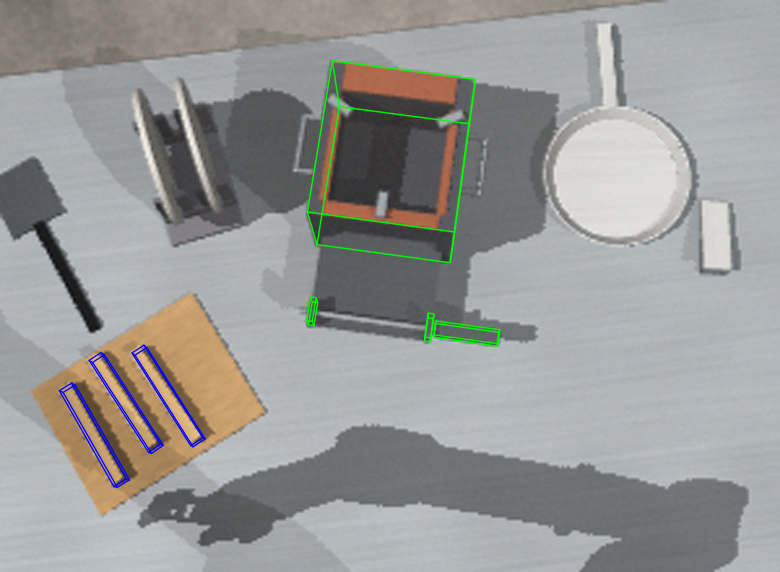

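View pics/sideo.png

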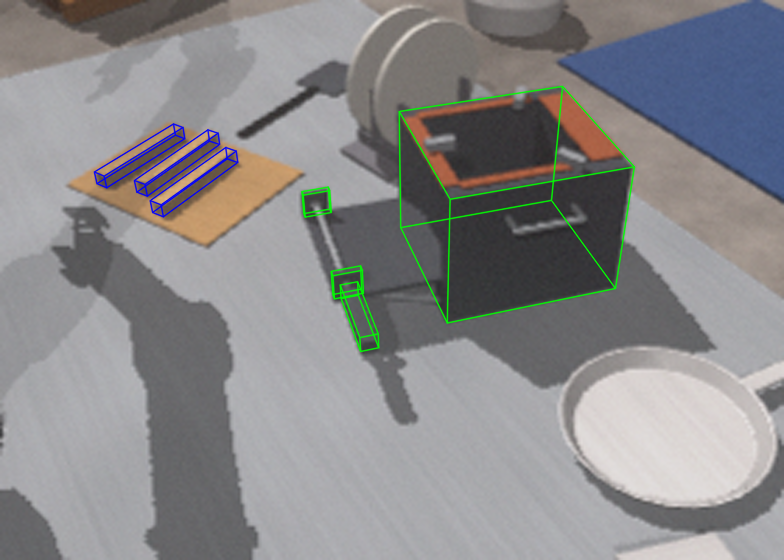

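Overlays match: jiko at (0.730, −0.067), yaw −15°, and the stick boxes lie on the sticks. Next I grasp the rod handle and probe the eyelet play for an exact reference.

```bash
cat > act.py <<'E'
from geo import *
S=np.load("scene.npz"); J=S["J"]; YJ=np.degrees(J[2])
def jw(x,y,z): return T(J,[[x,y,z]])[0]
def wj(p):
    d=np.array(p[:2])-J[:2]; c,s=np.cos(J[2]),np.sin(J[2]); return np.array([c*d[0]+s*d[1],-s*d[0]+c*d[1],p[2]])
def down(yaw): return [180,0,(yaw+180)%360-180]
def best(p,yaw):
    q0=np.array(robot.current_joint_positions()); o=[]
    for y in(yaw,yaw+180):
        q=robot.inverse_kinematics(list(p),down(y))
        if q is not None: o.append((np.abs(np.array(q)-q0).max(),down(y)))
    return min(o,key=lambda t:t[0])[1]
def go(p,o): robot.move_to(list(p),list(o))
def ln(p,o=None,v=.1,f=None): return robot.line_to(list(p),o,velocity=v,f_stop=f)
def F():
    f=np.array(robot.current_contact_force()); c,s=np.cos(J[2]),np.sin(J[2])
    return np.round([c*f[0]+s*f[1],-s*f[0]+c*f[1],f[2]],1)
def tcp(): return wj(robot.current_tool_pos())
def snap(n,name,crop=None,k=1,segs=()):
    im=cv2.cvtColor(vision.grab_frame(n),cv2.COLOR_RGB2BGR)
    c=crop or(0,0,512,384)
    im=cv2.resize(im[c[1]:c[3],c[0]:c[2]],None,fx=k,fy=k,interpolation=cv2.INTER_CUBIC)
    lines(n,im,segs,(0,255,0),c[:2],k)
    cv2.imwrite(f"pics/{name}.png",im)
def probe(d,f=4,r=.007):
    """move both ways along jiko direction d until contact; return mid offset, then stand there"""
    p0=tcp(); d=np.array(d,float); e=[]
    for s in(1,-1):
        hit=ln(jw(*(p0+s*r*d)),None,.015,f); e.append(((tcp()-p0)@d,hit,F().tolist()))
        ln(jw(*p0),None,.03)
    m=(e[0][0]+e[1][0])/2; print("probe",d,[(round(a*1e3,1),h,f) for a,h,f in e])
    if e[0][1] and e[1][1]: ln(jw(*(p0+m*d)),None,.03)
    return m
E
python3 - <<'E'
from act import *
a=jw(-.225,-.121,.25); o=best(a,YJ+90); print(a,o)
go(a,o); fingers.gripper_to(.6,60)
ln(jw(-.225,-.121,.10),o,.15); print(F())
print(ln(jw(-.225,-.121,.082),o,.05,8),F(),tcp())
fingers.gripper_to(0,60); print(robot.current_finger_gap()*85,robot.current_gripper_force(),F(),robot.current_time_s())
E
```

```text
[ 0.48100932 -0.12565841  0.25      ] [180, 0, np.float64(75.02603139650557)]
[ 0.2 -0.6  0.5]
False [-0.1 -0.1 -0.4] [-0.22526145 -0.12106014  0.08167697]
18.036289667284823 60.4024600982666 [-0.1  0.5  2.5] 5.6
```

Run:
```python
from act import *
fingers.gripper_to(0,100)
print(F(),tcp())
mx=probe([1,0,0]); mz=probe([0,0,1]); print(mx,mz,tcp(),F(),robot.current_time_s())
snap("side","s1",(180,110,330,240),5)
```

```text
[-0.9 -0.6  4.6] [-0.22440893 -0.12107737  0.08254333]
probe [1. 0. 0.] [(np.float64(0.1), True, [-0.1, 0.5, 4.3]), (np.float64(-1.1), True, [-1.0, 0.0, 3.5])]
probe [0. 0. 1.] [(np.float64(0.1), True, [0.3, -0.4, 1.8]), (np.float64(-0.0), True, [-1.2, -0.3, 3.9])]
-0.0004940922480047849 3.872725423791079e-05 [-0.22535591 -0.12104604  0.08251713] [-0.7 -0.5  3.3] 8.2667
```

View pics/s1.png

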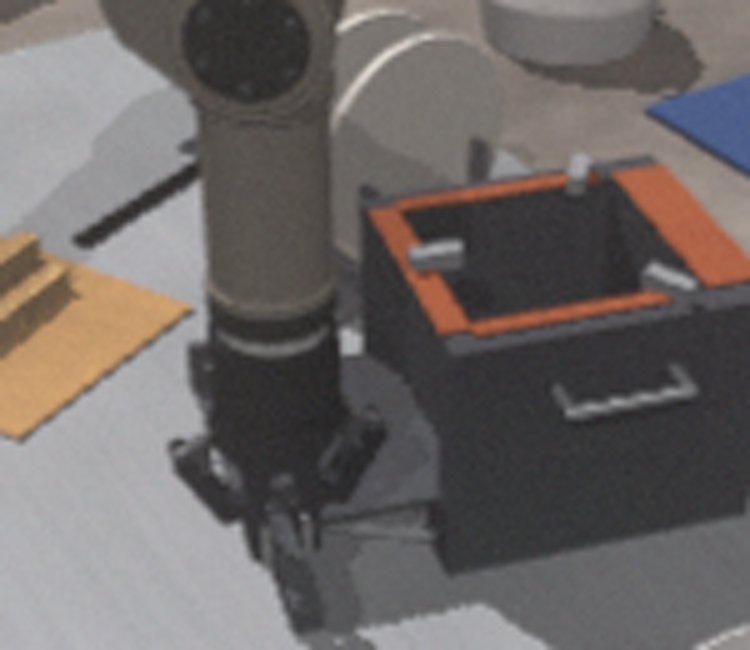

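The gripper holds the handle, shown at (295,590) in the crop. The force stops were triggered by motion transients, so I'll probe statically in 1 mm steps, then draw the rod out.

```bash
cat >> act.py <<'E'
def sprobe(d,n=5,lim=5):
    p0=tcp(); d=np.array(d,float); e=[]
    robot.pause(.1); f0=F()@d
    for s in(1,-1):
        L=[]
        for i in range(1,n+1):
            ln(jw(*(p0+s*i*.001*d)),None,.03); robot.pause(.1); L.append(round(float(F()@d-f0),1))
            if abs(L[-1])>lim: break
        e.append(L); ln(jw(*p0),None,.04)
    print("sprobe",d,e)
E
python3 - <<'E'
from act import *
sprobe([1,0,0]); sprobe([0,0,1])
print(tcp(),F(),robot.current_time_s())
E
```

```text
sprobe [1. 0. 0.] [[-1.8, -4.6, -5.4], [2.8, 4.7, 6.0]]
sprobe [0. 0. 1.] [[-5.6], [5.4]]
[-0.2263099  -0.12112063  0.08275839] [-0.5 -0.3  5.4] 12.3167
```

Run:
```python
from act import *
x,z=-.2254,.0853
ln(jw(x,-.121,z),None,.03); robot.pause(.1); print(F())
for y in(-.16,-.20,-.24,-.285):
    print(ln(jw(x,y,z),None,.08,25)); robot.pause(.1); print(y,F(),tcp())
sprobe([1,0,0],6,4); sprobe([0,0,1],6,4)
print(tcp(),F(),robot.current_finger_gap()*85,robot.current_time_s())
```

```text
[-0.1 -0.3 -4.2]
False
-0.16 [ 0.3  0.4 -2.8] [-0.22539231 -0.15923607  0.08521236]
False
-0.2 [ 0.3 -0.6 -2.5] [-0.2253666  -0.19906939  0.08513974]
False
-0.24 [-0.9 -0.7 -4.8] [-0.22531942 -0.23933906  0.08514976]
False
-0.285 [ 0.5 -0.8 -5.2] [-0.22527901 -0.28473064  0.08523633]
sprobe [1. 0. 0.] [[-0.5, -1.2, -1.2, -3.2, -3.1, -3.5], [0.4, 2.4, 3.1, 3.9, 2.8, 4.6]]
sprobe [0. 0. 1.] [[-1.5, -1.7, -2.5, -3.2, -3.0, -4.0], [-0.3, 1.4, 0.4, 1.5, 0.0, 0.8]]
[-0.22604549 -0.28478635  0.08500628] [ 0.6 -0.1 -3.7] 16.9493709033985 25.525
```

Run:
```python
from act import *
x,z=-.2253,.085
ln(jw(x,-.365,z),None,.1); robot.pause(.1)
print(F(),tcp())
ln(jw(x,-.365,.027),None,.08); print(ln(jw(x,-.365,.018),None,.015,5),F(),tcp())
fingers.gripper_to(.45); robot.pause(.2); print(tcp(),F())
ln(jw(x,-.365,.25),None,.2)
print([( [round(float(x)) for x in d["rect"]],round(d["p"],2)) for d in (snap("top","t2",(180,120,400,285),3.6),recognise("rod","top"))[1]],robot.current_time_s())
```

```text
[ 0.9  0.2 -3.7] [-0.22506709 -0.36369519  0.08479121]
True [0.7 0.1 3.6] [-0.22467528 -0.36511755  0.02427242]
[-0.22632729 -0.36402969  0.02258853] [ 0.1 -0.3  0.1]
[] 29.7333
```

View pics/t2.png

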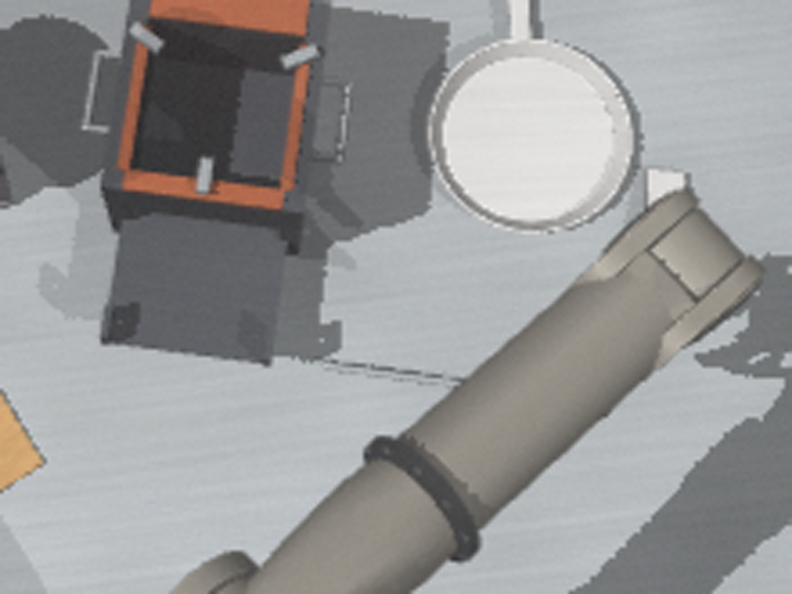

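Rod lies clear on the sheet (shaft from about (325,360) to (465,382)), shelf free. Now the first stick.

```bash
cat >> act.py <<'E'
def refine(st):
    """check the sticks' fitted poses against detections in the newest top and side pictures"""
    for n in("top","side"):
        vision.grab_frame(n)
        r=[(np.round(d["rect"][:2],1),round(d["p"],2)) for d in recognise("stick1",n)]
        print(n,[(proj(n,[p[0],p[1],.02])[0].round(1).tolist(),min([(round(float(np.hypot(*(c-proj(n,[p[0],p[1],.02])[0]))),1),q) for c,q in r],default=None)) for p in st])
def pick(s,off=.055):
    x,y,a=s; p=np.array([x-off*np.cos(a),y-off*np.sin(a),.2]); o=best(p,np.degrees(a))
    go(p,o); fingers.gripper_to(.47,50)
    p[2]=.05; ln(p,o,.2); p[2]=.0235; print("touch",ln(p,o,.04,8),F())
    fingers.gripper_to(0,50); print("gap",robot.current_finger_gap()*85,robot.current_gripper_force())
    p[2]=.2; ln(p,o,.15); print("lift gap",robot.current_finger_gap()*85,robot.current_time_s())
    return o
def carry(y):
    p=jw(-.262,y,.2); o=best(p,YJ); go(p,o)
    ln(jw(-.262,y,.088),o,.15); robot.pause(.1); print("gap",robot.current_finger_gap()*85,F()); return o
def insert(y,x=-.175):
    print("in",ln(jw(x,y,.086),None,.06,15),F(),tcp())
    print("down",ln(jw(x,y,.077),None,.02,5),F(),tcp())
def leave(y,x=-.175):
    fingers.gripper_to(.38); ln(jw(x,y,.2),None,.15); print("t",robot.current_time_s())
E
python3 - <<'E'
from act import *
st=S["st"]; refine(st)
pick(st[2]); carry(-.046)
snap("top","t3",(180,150,330,260),5)
snap("side","s3",(190,120,340,240),5)
a=cv2.imread("pics/t3.png");b=cv2.imread("pics/s3.png")
cv2.imwrite("pics/c3.png",cv2.resize(np.hstack([a[:550],b[:550]]),(800,294),interpolation=cv2.INTER_AREA))
E
```

```text
top [([125.4, 256.7], (1.3, 0.8)), ([137.6, 244.2], (1.7, 0.49)), ([154.0, 241.5], (2.2, 0.57))]
side [([159.7, 163.5], (2.8, 0.65)), ([173.1, 166.0], (10.8, 0.46)), ([179.2, 172.8], (3.5, 0.46))]
touch False [ 0.1 -0.2  0.3]
gap 18.950809966549926 48.7290358543396
lift gap 18.574599964120218 35.75
gap 18.966051855671008 [ 0.7 -0.5  0.3]
```

View pics/c3.png

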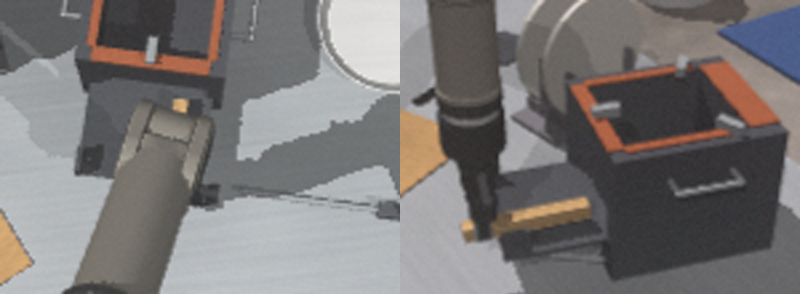

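The stick is held level in front of the mouth, front end at about (588,208) in the side half. Inserting it now.

Run:
```python
from act import *
st=S["st"]
insert(-.046); leave(-.046)
refine(st[:2])
pick(st[1]); carry(0); insert(0); leave(0)
refine(st[:1])
snap("side","s4",(190,120,340,240),5)
```

```text
in False [-0.1  0.2 -0.4] [-0.17536531 -0.04592786  0.08600901]
down True [-1.1 -0.8  3.8] [-0.17490467 -0.0458945   0.08002837]
t 41.275
top [([125.4, 256.7], (1.5, 0.8)), ([137.6, 244.2], (2.2, 0.49))]
side [([159.7, 163.5], (2.1, 0.79)), ([173.1, 166.0], (13.6, 0.79))]
touch False [-0.5  0.5  1.6]
gap 18.644752694219545 49.17695939540863
lift gap 19.023640226407792 46.625
gap 18.65747425916368 [-0.8  0.4 -0. ]
in False [-0.6 -0.2 -0.6] [-1.75381080e-01  1.10416969e-04  8.59713855e-02]
down True [ 0.1 -0.1  3.9] [-1.74926476e-01  1.04406116e-04  8.00140862e-02]
t 52.1167
top [([125.4, 256.7], (1.3, 0.77))]
side [([159.7, 163.5], (1.3, 0.81))]
```

View pics/s4.png

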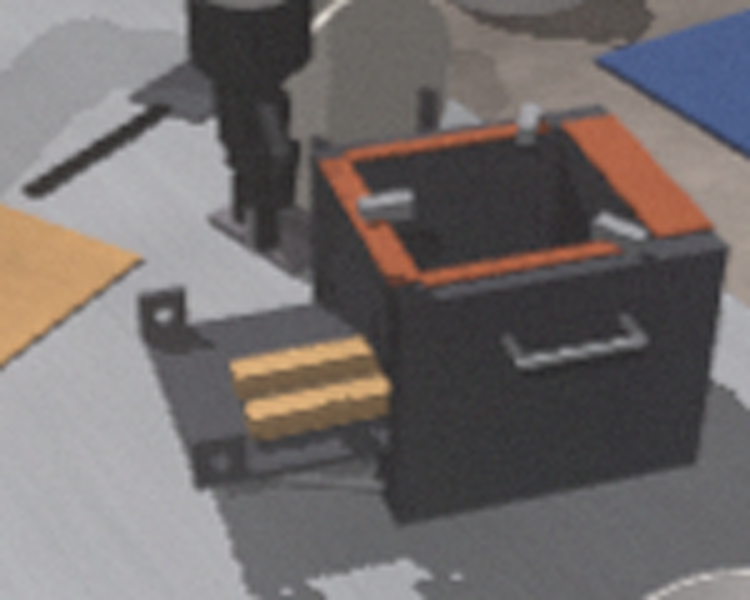

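Both sticks lie straight in the mouth, outer ends at about (238,370) and (250,415), inside the eyelet line. Next the third stick, then a look at the rod.

Run:
```python
from act import *
st=S["st"]
pick(st[0]); carry(.046); insert(.046); leave(.046)
go([.3,.42,.3],best([.3,.42,.3],156))
snap("side","s5",(190,120,340,280),5)
snap("top","t5",(190,150,340,270),5)
for n in("side","top"):
    print(n,[( [round(float(x)) for x in d["rect"]],round(d["p"],2)) for d in recognise("rod",n)],[( [round(float(x)) for x in d["rect"]],round(d["p"],2)) for d in recognise("stick1",n)])
a=cv2.imread("pics/t5.png");b=cv2.imread("pics/s5.png")
m=np.zeros((800,1500,3),np.uint8); m[:600,:750]=a; m[:,750:]=b
cv2.imwrite("pics/c5.png",cv2.resize(m,(800,427),interpolation=cv2.INTER_AREA))
```

```text
touch False [-0.9 -0.3  0.4]
gap 18.845227372615234 49.88768935203552
lift gap 18.698300027947713 57.6083
gap 18.767852590224784 [-0.   0.7 -1. ]
in False [ 0.2 -1.3  0.4] [-0.17537277  0.04613004  0.08598085]
down True [-0.  -0.   5.5] [-0.17493924  0.04611268  0.08001944]
t 63.1667
side [([254, 279, 34, 79], 0.98)] [([248, 186, 29, 11], 0.72), ([252, 202, 29, 12], 0.66), ([250, 194, 35, 12], 0.66)]
top [([323, 228, 44, 12], 0.73), ([149, 246, 86, 85], 0.41)] [([224, 183, 13, 43], 0.7), ([237, 182, 9, 45], 0.67), ([247, 186, 7, 46], 0.43)]
```

View pics/c5.png

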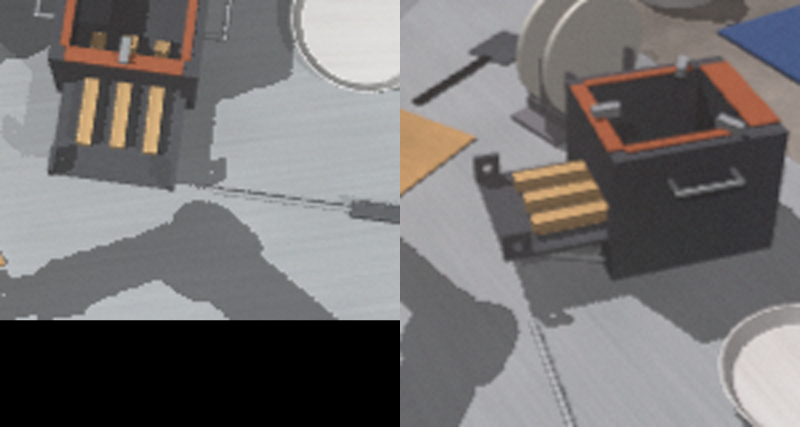

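All three sticks are in place. Checking the rod against its expected pose with an overlay.

Run:
```python
from act import *
h=[]
x0,y0=-.2255,-.380
c=[(x0+a,y0+b,z) for a in(-.01,.01) for b in(-.045,.045) for z in(0,.02)]
segs=[(jw(*c[i]),jw(*c[j])) for i in range(8) for j in range(i) if bin(i^j).count("1")==1]
segs+=[(jw(x0,y0+.045,.010),jw(x0,y0+.242,.010))]
for n,cr in(("top",(240,190,390,260)),("side",(220,220,290,330))):
    print(n,proj(n,[c and jw(x0,y0,.01)])[0]); snap(n,"raw_"+n,cr,5); snap(n,"ov_"+n,cr,5,segs)
m=np.zeros((700,1450,3),np.uint8)
m[:350,:750]=cv2.imread("pics/raw_top.png"); m[350:,:750]=cv2.imread("pics/ov_top.png")
m[:550,750:1100]=cv2.imread("pics/raw_side.png"); m[:550,1100:]=cv2.imread("pics/ov_side.png")
cv2.imwrite("pics/c6.png",cv2.resize(m,(800,386),interpolation=cv2.INTER_AREA))
```

```text
top [332.58234878 229.69409442]
side [261.02725648 299.28667863]
```

View pics/c6.png

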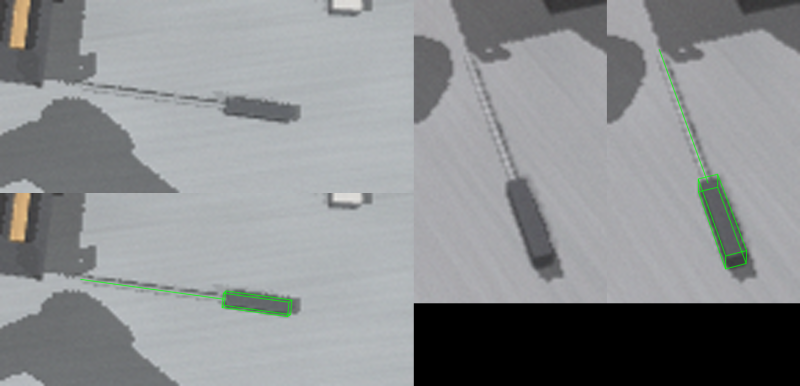

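The rod lies where I left it, within about 1 px in both views. Re-grasp it and insert with force stops.

Run:
```python
from act import *
x=-.2250
p=jw(x,-.365,.2); o=best(p,YJ+90); go(p,o); fingers.gripper_to(.5,100)
ln(jw(x,-.365,.05),o,.2); print(ln(jw(x,-.365,.0225),o,.04,8),F())
fingers.gripper_to(0,100); robot.pause(.2); print(robot.current_finger_gap()*85,robot.current_gripper_force(),tcp(),F())
ln(jw(x,-.365,.086),None,.1); robot.pause(.2); print(F())
ln(jw(x,-.325,.086),None,.08); robot.pause(.2); print(F(),robot.current_finger_gap()*85,tcp(),robot.current_time_s())
snap("side","s7",(200,170,300,290),6); snap("top","t7",(230,190,330,260),6)
m=np.zeros((720,1200,3),np.uint8); m[:,:600]=cv2.imread("pics/s7.png"); m[:420,600:]=cv2.imread("pics/t7.png")
cv2.imwrite("pics/c7.png",cv2.resize(m,(800,480),interpolation=cv2.INTER_AREA))
```

```text
False [ 0.3 -1.2  0.4]
17.58348394064926 98.77403855323792 [-0.22467991 -0.36526382  0.02319214] [-0.6  0.9  5.5]
[-0.5 -0.1 -3.4]
[-0.4 -0.5 -3.1] 17.367414851752205 [-0.22515093 -0.32587046  0.0861968 ] 72.65
```

View pics/c7.png

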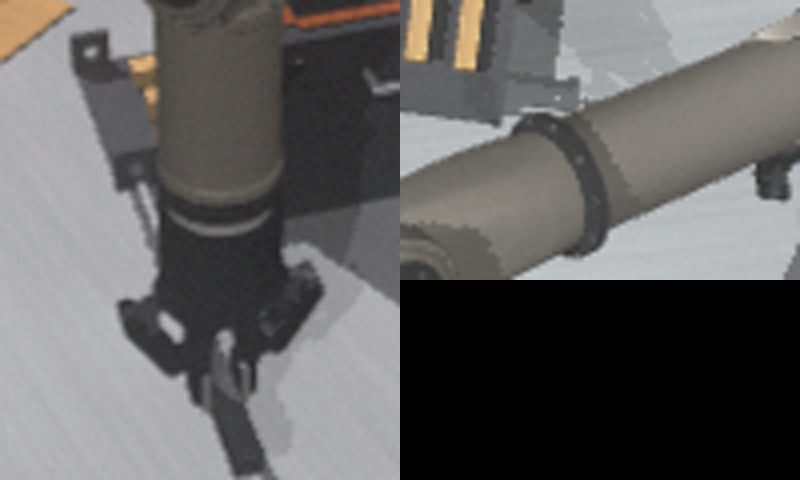

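The rod is held level with its tip just outside the near ear, at about (137,188). Feeding it in.

Run:
```python
from act import *
x,z=-.2250,.0855
for y in(-.31,-.29,-.25,-.20,-.165,-.15,-.135):
    h=ln(jw(x,y,z),None,.04,8); robot.pause(.1); print(y,h,F(),tcp(),round(robot.current_finger_gap()*85,1))
    if h: break
print(robot.current_time_s())
```

```text
-0.31 False [ 0.4 -1.  -2.6] [-0.22499386 -0.3101745   0.08559199] 17.1
-0.29 False [ 0.6  0.6 -2.9] [-0.22502385 -0.29036524  0.08562259] 17.4
-0.25 False [-0.   0.1 -3.1] [-0.22505337 -0.25046977  0.08556718] 17.1
-0.2 False [-0.3 -0.2 -3. ] [-0.22504599 -0.20037273  0.08554888] 17.2
-0.165 False [-1.  -0.7 -3.3] [-0.22503167 -0.16547829  0.08557404] 17.1
-0.15 False [-1.  -0.5 -3.5] [-0.22502082 -0.15017595  0.08555327] 17.3
-0.135 False [-0.3  0.3 -3. ] [-0.22500459 -0.1352097   0.0855541 ] 17.0
79.25
```

Passed both eyelets without contact. Push home to the ear, lower and release.

Run:
```python
from act import *
x,z=-.2250,.0855
print(ln(jw(x,-.108,z),None,.02,9),F(),tcp())
y=tcp()[1]-.001
ln(jw(x,y,z),None,.02); print(ln(jw(x,y,.0815),None,.015,5),F(),tcp())
fingers.gripper_to(.5); robot.pause(.3); print(F())
ln(jw(x,y,.25),None,.15)
go([.3,.42,.3],best([.3,.42,.3],156))
snap("side","s8",(190,140,310,230),5); snap("top","t8",(190,160,310,240),5)
cv2.imwrite("pics/c8.png",cv2.resize(np.vstack([cv2.imread("pics/s8.png"),cv2.imread("pics/t8.png")]),(423,600),interpolation=cv2.INTER_AREA))
print(robot.current_time_s())
```

```text
True [ 0.8 -1.  -2.1] [-0.22555214 -0.11482054  0.08499342]
True [0.7 0.  4.5] [-0.22504104 -0.11558942  0.08376642]
[-0.5  0.   0.2]
84.95
```

View pics/c8.png

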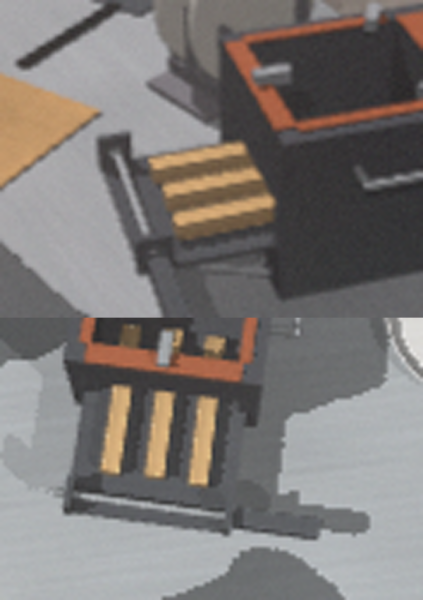

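The rod runs through both ears with its handle against the near ear ((150,255) in the side half), and the three sticks lie inside it. Handing in.

```bash
python3 -c "
from station import workorder
print(workorder.close_job())"
```

```text
the job is handed in; nothing more can be done
None
```

The job is handed in at about 85 s of the 210 s allowed: all three sticks lie flat in the mouth, the rod is back through both eyelets with its handle at the ear, and I saw no sign of contact with the pan, turner, clip or plates; no verdict was returned.

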